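Put the test spindles away and fasten the case

TASK

Put the steel spindles away: lay every spindle that is on the bench crosswise in the open wooden case, each in a pair of V-notches of its own so that both its round ends rest in the notches and its square middle hangs between the two rails. Then shut the lid fully and fasten both captive screws on its front strip: press each one right in and, still pressing, turn it clockwise to its stop so that it stays caught when let go. Leave the calliper box, the oil bottle and the round test disc where they are.

Things in the scene. Friction and masses are not known exactly. Their poses are not given: they have to be found in the camera images.
- spindle0: Steel spindle, 0.3 kg, 120 mm long: square middle 24 x 24 x 50 mm, a round end 14 mm across and 35 long on each side. Origin at its very centre (12 mm above the bench when it lies there on a flat of the square); x axis along its length, ends alike. 3 or 4 are present; an absent one reads None from the start.
- spindle1: Steel spindle, 0.3 kg, 120 mm long: square middle 24 x 24 x 50 mm, a round end 14 mm across and 35 long on each side. Origin at its very centre (12 mm above the bench when it lies there on a flat of the square); x axis along its length, ends alike. 3 or 4 are present; an absent one reads None from the start.
- spindle2: Steel spindle, 0.3 kg, 120 mm long: square middle 24 x 24 x 50 mm, a round end 14 mm across and 35 long on each side. Origin at its very centre (12 mm above the bench when it lies there on a flat of the square); x axis along its length, ends alike. 3 or 4 are present; an absent one reads None from the start.
- spindle3: Steel spindle, 0.3 kg, 120 mm long: square middle 24 x 24 x 50 mm, a round end 14 mm across and 35 long on each side. Origin at its very centre (12 mm above the bench when it lies there on a flat of the square); x axis along its length, ends alike. 3 or 4 are present; an absent one reads None from the start.
- case: Open wooden case, fixed: 170 mm (x) by 300 (y), 60 high, walls and floor 8. Origin on the bench under its middle; -x is the front (two steel brackets stand out 28 mm), +x the hinge side, +y the end nearer the robot. Inside, two black rails along y, 14 mm thick, 42 mm either side of the middle, tops 42 mm above the bench, each with four 90-degree V-notches, 28 mm wide, 14 deep, 64 apart.
- cradle0 (a point): Where the centre of a spindle lies when properly seated in notch pair 0 (38 mm above the bench; pairs 0 to 3 follow the case's +y, 64 mm apart, 96 and 32 mm either side of its middle). Case-aligned axes: x along a spindle's proper lie (front to hinge), y along the case, z up. A seated spindle may lie up to 10 mm off along x.
- cradle1 (a point): Where the centre of a spindle lies when properly seated in notch pair 1 (38 mm above the bench; pairs 0 to 3 follow the case's +y, 64 mm apart, 96 and 32 mm either side of its middle). Case-aligned axes: x along a spindle's proper lie (front to hinge), y along the case, z up. A seated spindle may lie up to 10 mm off along x.
- cradle2 (a point): Where the centre of a spindle lies when properly seated in notch pair 2 (38 mm above the bench; pairs 0 to 3 follow the case's +y, 64 mm apart, 96 and 32 mm either side of its middle). Case-aligned axes: x along a spindle's proper lie (front to hinge), y along the case, z up. A seated spindle may lie up to 10 mm off along x.
- cradle3 (a point): Where the centre of a spindle lies when properly seated in notch pair 3 (38 mm above the bench; pairs 0 to 3 follow the case's +y, 64 mm apart, 96 and 32 mm either side of its middle). Case-aligned axes: x along a spindle's proper lie (front to hinge), y along the case, z up. A seated spindle may lie up to 10 mm off along x.
- lid (a joint): Lid angle, rad: 0 shut, 1.57 upright, stop at 1.95. Starts open at 1.5 to 1.75. The hinge is stiff (0.8 N m): the lid stays where it is left and must be pushed down all the way. The two screws sit on its front strip, 184 mm from the hinge, 110 mm either side of the middle.
- lid_hinge (a point): Middle of the hinge line, 85 mm to the case's +x, 60.5 mm above the bench. The lid is a flat wooden board 198 mm (hinge to free edge) by 300 by 10, inner face through the hinge line; shut, it overhangs the front by 28 mm. Axes turn with the lid: -x from hinge to free edge, z out of its outer face.
- lid_edge (a point): Middle of the lid's free edge, on the outer face, 198 mm from the hinge.
- grip_near (a point): On the axis of the captive screw nearer to the robot, inside its black grip bar (14 mm thick, 34 long along this point's y, 22 tall), 31 mm above the lid's outer face at rest. The bar tops out 39 mm, and the steel skirt disc under it (36 mm across, 4 thick) 17 mm, above that face. z points out of the lid. Unlocked, the bar lies parallel to the case's front; locked, nearly across it.
- grip_far (a point): On the axis of the captive screw farther from the robot, inside its black grip bar (14 mm thick, 34 long along this point's y, 22 tall), 31 mm above the lid's outer face at rest. The bar tops out 39 mm, and the steel skirt disc under it (36 mm across, 4 thick) 17 mm, above that face. z points out of the lid. Unlocked, the bar lies parallel to the case's front; locked, nearly across it.
- push_near (a joint): How far the near screw is pressed in, m: 0 at rest, stop at 0.011; a spring (2 N at rest, 6.4 N at the stop) pushes it back. Its cross lug passes the slot of the bracket on the case's front only with the lid shut and the turn under 0.2 rad, and is through beyond 0.009 (press to the stop). Caught and let go it stays at about 0.009.
- push_far (a joint): How far the far screw is pressed in, m: 0 at rest, stop at 0.011; a spring (2 N at rest, 6.4 N at the stop) pushes it back. Its cross lug passes the slot of the bracket on the case's front only with the lid shut and the turn under 0.2 rad, and is through beyond 0.009 (press to the stop). Caught and let go it stays at about 0.009.
- turn_near (a joint): Turn of the near screw, rad: 0 unlocked, in line with the slot (its start), growing clockwise seen from above, stop at 1.4. Light friction (0.04 N m) keeps it where it is left. Pressed in fully, then turned past 1.0 while pressed, its lug is caught under the bracket.
- turn_far (a joint): Turn of the far screw, rad: 0 unlocked, in line with the slot (its start), growing clockwise seen from above, stop at 1.4. Light friction (0.04 N m) keeps it where it is left. Pressed in fully, then turned past 1.0 while pressed, its lug is caught under the bracket.
- caliper_box: Bystander: closed wooden box 75 x 180 x 30 mm on the bench, to be left alone.
- oil_bottle: Bystander: white bottle 56 mm across, 100 mm tall, to be left alone.
- test_disc: Bystander: steel disc 64 mm across, 14 mm thick, to be left alone.
There are look-alikes about, which are no part of the job. Leave any black or purple look-alike of the spindle2 alone.

How it is judged (in metres and radians):
On the way, in this order (a step that is already met when the one before it is completed fails the run):
1. every spindle lies in its own pair of V-notches, let go, with the lid still open (((distance between spindle0 and cradle0 below 0.014 m and z of spindle0 in the frame of cradle0 above -0.004 m and angle between the x axis of spindle0 and the x axis of cradle0, either way round below 0.1 rad) or (distance between spindle0 and cradle1 below 0.014 m and z of spindle0 in the frame of cradle1 above -0.004 m and angle between the x axis of spindle0 and the x axis of cradle1, either way round below 0.1 rad) or (distance between spindle0 and cradle2 below 0.014 m and z of spindle0 in the frame of cradle2 above -0.004 m and angle between the x axis of spindle0 and the x axis of cradle2, either way round below 0.1 rad) or (distance between spindle0 and cradle3 below 0.014 m and z of spindle0 in the frame of cradle3 above -0.004 m and angle between the x axis of spindle0 and the x axis of cradle3, either way round below 0.1 rad)) and ((distance between spindle1 and cradle0 below 0.014 m and z of spindle1 in the frame of cradle0 above -0.004 m and angle between the x axis of spindle1 and the x axis of cradle0, either way round below 0.1 rad) or (distance between spindle1 and cradle1 below 0.014 m and z of spindle1 in the frame of cradle1 above -0.004 m and angle between the x axis of spindle1 and the x axis of cradle1, either way round below 0.1 rad) or (distance between spindle1 and cradle2 below 0.014 m and z of spindle1 in the frame of cradle2 above -0.004 m and angle between the x axis of spindle1 and the x axis of cradle2, either way round below 0.1 rad) or (distance between spindle1 and cradle3 below 0.014 m and z of spindle1 in the frame of cradle3 above -0.004 m and angle between the x axis of spindle1 and the x axis of cradle3, either way round below 0.1 rad)) and ((distance between spindle2 and cradle0 below 0.014 m and z of spindle2 in the frame of cradle0 above -0.004 m and angle between the x axis of spindle2 and the x axis of cradle0, either way round below 0.1 rad) or (distance between spindle2 and cradle1 below 0.014 m and z of spindle2 in the frame of cradle1 above -0.004 m and angle between the x axis of spindle2 and the x axis of cradle1, either way round below 0.1 rad) or (distance between spindle2 and cradle2 below 0.014 m and z of spindle2 in the frame of cradle2 above -0.004 m and angle between the x axis of spindle2 and the x axis of cradle2, either way round below 0.1 rad) or (distance between spindle2 and cradle3 below 0.014 m and z of spindle2 in the frame of cradle3 above -0.004 m and angle between the x axis of spindle2 and the x axis of cradle3, either way round below 0.1 rad)) and ((distance between spindle3 and cradle0 below 0.014 m and z of spindle3 in the frame of cradle0 above -0.004 m and angle between the x axis of spindle3 and the x axis of cradle0, either way round below 0.1 rad) or (distance between spindle3 and cradle1 below 0.014 m and z of spindle3 in the frame of cradle1 above -0.004 m and angle between the x axis of spindle3 and the x axis of cradle1, either way round below 0.1 rad) or (distance between spindle3 and cradle2 below 0.014 m and z of spindle3 in the frame of cradle2 above -0.004 m and angle between the x axis of spindle3 and the x axis of cradle2, either way round below 0.1 rad) or (distance between spindle3 and cradle3 below 0.014 m and z of spindle3 in the frame of cradle3 above -0.004 m and angle between the x axis of spindle3 and the x axis of cradle3, either way round below 0.1 rad)) and linear speed of each of spindle0, spindle1, spindle2, spindle3 below 0.02 m/s and value of joint lid above 0.6 rad), for 0.2 s.
2. the lid is shut (value of joint lid below 0.035 rad), for 0.2 s.
3. both screws are pressed in and turned, the lid shut (value of joint each of push_near, push_far above 0.006 m and value of joint each of turn_near, turn_far above 1 rad and value of joint lid below 0.035 rad), for 0.2 s.
At the end, for the whole second after the job is handed in: Every spindle present lies at rest in a notch pair (centre within 14 mm of the cradle point, no more than 4 mm low, within 0.1 rad of the cradle's x), the lid is shut (under 0.035 rad), and each screw, let go, is caught: pressed in more than 6 mm and turned more than 1.0 rad (all of step 3 and ((distance between spindle0 and cradle0 below 0.014 m and z of spindle0 in the frame of cradle0 above -0.004 m and angle between the x axis of spindle0 and the x axis of cradle0, either way round below 0.1 rad) or (distance between spindle0 and cradle1 below 0.014 m and z of spindle0 in the frame of cradle1 above -0.004 m and angle between the x axis of spindle0 and the x axis of cradle1, either way round below 0.1 rad) or (distance between spindle0 and cradle2 below 0.014 m and z of spindle0 in the frame of cradle2 above -0.004 m and angle between the x axis of spindle0 and the x axis of cradle2, either way round below 0.1 rad) or (distance between spindle0 and cradle3 below 0.014 m and z of spindle0 in the frame of cradle3 above -0.004 m and angle between the x axis of spindle0 and the x axis of cradle3, either way round below 0.1 rad)) and ((distance between spindle1 and cradle0 below 0.014 m and z of spindle1 in the frame of cradle0 above -0.004 m and angle between the x axis of spindle1 and the x axis of cradle0, either way round below 0.1 rad) or (distance between spindle1 and cradle1 below 0.014 m and z of spindle1 in the frame of cradle1 above -0.004 m and angle between the x axis of spindle1 and the x axis of cradle1, either way round below 0.1 rad) or (distance between spindle1 and cradle2 below 0.014 m and z of spindle1 in the frame of cradle2 above -0.004 m and angle between the x axis of spindle1 and the x axis of cradle2, either way round below 0.1 rad) or (distance between spindle1 and cradle3 below 0.014 m and z of spindle1 in the frame of cradle3 above -0.004 m and angle between the x axis of spindle1 and the x axis of cradle3, either way round below 0.1 rad)) and ((distance between spindle2 and cradle0 below 0.014 m and z of spindle2 in the frame of cradle0 above -0.004 m and angle between the x axis of spindle2 and the x axis of cradle0, either way round below 0.1 rad) or (distance between spindle2 and cradle1 below 0.014 m and z of spindle2 in the frame of cradle1 above -0.004 m and angle between the x axis of spindle2 and the x axis of cradle1, either way round below 0.1 rad) or (distance between spindle2 and cradle2 below 0.014 m and z of spindle2 in the frame of cradle2 above -0.004 m and angle between the x axis of spindle2 and the x axis of cradle2, either way round below 0.1 rad) or (distance between spindle2 and cradle3 below 0.014 m and z of spindle2 in the frame of cradle3 above -0.004 m and angle between the x axis of spindle2 and the x axis of cradle3, either way round below 0.1 rad)) and ((distance between spindle3 and cradle0 below 0.014 m and z of spindle3 in the frame of cradle0 above -0.004 m and angle between the x axis of spindle3 and the x axis of cradle0, either way round below 0.1 rad) or (distance between spindle3 and cradle1 below 0.014 m and z of spindle3 in the frame of cradle1 above -0.004 m and angle between the x axis of spindle3 and the x axis of cradle1, either way round below 0.1 rad) or (distance between spindle3 and cradle2 below 0.014 m and z of spindle3 in the frame of cradle2 above -0.004 m and angle between the x axis of spindle3 and the x axis of cradle2, either way round below 0.1 rad) or (distance between spindle3 and cradle3 below 0.014 m and z of spindle3 in the frame of cradle3 above -0.004 m and angle between the x axis of spindle3 and the x axis of cradle3, either way round below 0.1 rad)) and linear speed of each of spindle0, spindle1, spindle2, spindle3 below 0.02 m/s); the robot touches nothing.
It fails at once if the wooden calliper box is moved more than 3 cm (distance of caliper_box from where it was at the start of the episode above 0.03 m).
It fails at once if the oil bottle is moved more than 3 cm (distance of oil_bottle from where it was at the start of the episode above 0.03 m).
It fails at once if the round hardness test disc is moved more than 3 cm (distance of test_disc from where it was at the start of the episode above 0.03 m).
Of spindle0, spindle1, spindle2, spindle3 only 3 to 4 are there at a start; the rules pass over those that are not, and their reading is None.
At some moment in a run one of spindle0, spindle1, spindle2, spindle3 may be knocked a few centimetres aside while the robot is not near it.
Once in a run the grip may slacken for a moment while it holds something.
It also fails if it takes over 208 s, if anything falls off the work surface, if the arm or the gripper's body presses on something with over 40 N, if the wrist force passes 120 N, or if a joint passes its speed limit or range.

ROBOT

A 6-joint arm with a two-finger parallel gripper is mounted at the origin on the work surface. World frame = base frame: x ahead of the robot, y to its left, z up, the work surface at z = 0. Lengths are in m, angles in degrees, forces in N, time in s.
With the tool pointing down it reaches from about 0.3 to 0.875 m from the base axis. Payload 4.2 kg.
Tool frame: the origin (TCP) lies between the finger pads; the fingertips stand 11 mm ahead of it and the grasp point (between the pads) lies 8 mm behind it (ctrl.nose_length is the distance from the TCP to the fingertips, in m); z points along the fingers, y is the line along which they close (so a half turn about z gives the same grasp; the last joint's range is limited). The gripper opens to 85 mm and grips with 20 to 120 N. Pads are 22 mm wide; open, the fingers measure 114 mm over their backs; the gripper's body (76 mm by 85 mm) begins 54 mm behind the grasp point. The pads swing forward as they close: fully open they stand 13 mm farther back than shut.
Start: joints at [65.317, 18.312, 89.639, -0, 72.044, -1.146], TCP at [0.23, 0.527, 0.217] pointing down, gripper open.
Joint ranges: [-177.97, 177.97], [-48.28, 115.42], [12.27, 149.76], [-77.06, 257.06], [2.81, 150.46], [-146.56, 146.56]. Speed limits (degrees/s): [147.25, 147.25, 180, 180, 180, 180].

INTERFACE

Orientations are given as a 3x3 rotation matrix whose columns are the frame's x, y, z axes.
In Python, from station import ctrl gives the robot as it stands. Calls block until the motion is done:
- ctrl.movep(position, orientation): joint-space move of the TCP to a pose.
- ctrl.move_straight(position, ori=None, speed=0.15, until_force=None): straight line of the TCP; ori=None keeps the orientation; speed is the mean speed in m/s. With until_force (N) it stops when the force on the tool has changed by that much, and returns True; else False.
- ctrl.move_j(angles): joint-space move.
- ctrl.release() and ctrl.clamp(): open the fingers fully, or close them until they stop; the grip force is fixed at half the most.
- ctrl.sleep(seconds).
- ctrl.solve_ik(position, orientation): joint angles nearest the present ones, or None.
- ctrl.get_state(): the state.
- ctrl.grab_frame(name): name is "scene" or "side" or "wrist"; returns a dict with "img" (480x640x3 uint8, red, green, blue), "fx", "fy", "cx", "cy" (pixels), "distortion" ([k1, k2, p1, p2, k3] as OpenCV has them; the pictures are not rectified), "R" (3x3) and "t" (3): a world point X has camera coordinates R X + t. Camera axes: x right, y down, z forward; pixel columns grow to the right and rows downward; lengths in m; the calibration is good to about 2 mm. A picture is of the moment at which its call begins. There is no depth.
A pose or a line that the arm cannot do raises ctrl.Unreachable and nothing moves.
- ctrl.close_job(): hands the job in; it is judged then, once.
Trained networks look in a picture, given as the dict that the camera call returned (one of the last four; its "shot" number tells which), for a name from the list of things; names that differ only in an ending like _2 or _b are one class to them, and where a whole thing is asked for, a point or a joint stands for the part that bears it (a point fixed in the world has none). Each returns a list of dicts, best first, with "confidence" (0 to 1); they miss things now and then, are a little off and sometimes report something else, mostly with a low value. They report only what shows in the picture. A call takes as long as a camera call. They do not tell look-alikes from the thing itself.
- ctrl.search_frame(picture, name): "box" ([left, top, right, bottom] as shares, 0 to 1, of the picture: columns of its width, rows of its height, round what is visible of it).
- ctrl.outline_of(picture, name): "region" (480x640 bool, what is visible of it) and "box" ([left, top, right, bottom] as shares, 0 to 1, of the picture: columns of its width, rows of its height, round what is visible of it).
- ctrl.tip_of(picture, name): "xy" ([column, row] as shares, 0 to 1, of the picture: columns of its width, rows of its height: a listed point, or the origin of a listed thing).
The state is a dict: "clock": time; "joint_pos": joint angles; "joint_velocities": joint speeds; "joint_efforts": joint torques, N m; "tcp_pos": TCP position; "orientation": TCP orientation; "ft_force": force on the tool from outside, world axes, zero at the start; "moment": the same for the moment, N m; "gripper_width": finger opening in m; "gripper_force": force on a finger pad.
Only numpy, scipy, OpenCV 4.12 (cv2) and the standard library are available. Lean on these libraries where they do the work, as an engineer would, in place of code of your own. Each camera call takes 0.05 s, during which the arm holds its last target. There are 200 camera calls.

## Working session

There is one attempt and no reset: what is moved stays moved. The work goes in short steps, each a Python script; the robot and the scene stay as the last script left them, time stands still between calls to the robot, and variables do not carry over. Pictures are saved under pics/ and viewed, at most 18 in all, crops included, and the job is handed in when it is done.

```bash
ls; mkdir -p pics; python3 - <<'E'
from station import ctrl
import cv2, numpy as np
for n in ["scene","side"]:
    p=ctrl.grab_frame(n); cv2.imwrite(f"pics/{n}0.png",p["img"][:,:,::-1])
    print(n,p["fx"],p["cx"],p["cy"],np.round(p["distortion"],4),np.round(p["R"],3).tolist(),np.round(p["t"],3), np.round(-p["R"].T@p["t"],3))
    for k in ["spindle0","case","lid","grip_near","caliper_box","oil_bottle","test_disc"]:
        print(k,[(np.round(np.array(d["box"])*[640,480,640,480]).astype(int).tolist(),round(d["confidence"],2)) for d in ctrl.search_frame(p,k)])
print(ctrl.get_state())
E
```

```text
pics
scene 495.82100886404874 328.2635344853231 244.53086680760887 [-0.0465  0.      0.      0.      0.    ] [[0.359, 0.933, 0.004], [0.517, -0.196, -0.833], [-0.777, 0.301, -0.553]] [-0.129 -0.221  1.848] [ 1.596 -0.48   0.839]
spindle0 [([279, 276, 294, 308], 0.76), ([340, 268, 350, 304], 0.63), ([362, 205, 386, 213], 0.61), ([317, 234, 324, 261], 0.58), ([254, 234, 285, 254], 0.53), ([153, 236, 224, 279], 0.15)]
case [([366, 147, 500, 284], 0.75)]
lid [([413, 148, 503, 249], 0.61)]
grip_near [([279, 276, 292, 306], 0.52)]
caliper_box [([155, 236, 223, 278], 0.98)]
oil_bottle [([399, 174, 416, 207], 0.57)]
test_disc [([323, 314, 350, 331], 0.59)]
side 504.88397085105794 319.8264429774004 232.85642511729418 [-0.1426  0.      0.      0.      0.    ] [[0.816, -0.578, -0.01], [-0.306, -0.416, -0.856], [0.491, 0.702, -0.517]] [-0.469  0.209  0.879] [ 0.015 -0.801  0.628]
spindle0 [([331, 240, 383, 254], 0.84), ([150, 232, 189, 257], 0.83), ([371, 273, 424, 295], 0.81), ([251, 268, 306, 286], 0.69), ([258, 308, 316, 340], 0.56)]
case [([252, 268, 305, 285], 0.68), ([173, 95, 330, 248], 0
[... 415 characters left out ...]
+01, -1.14458454e+00]), 'joint_velocities': array([-0.00302752,  0.03192057, -0.0531392 ,  0.08341139,  0.01436178,
        0.11074934]), 'joint_efforts': array([-2.03088624e-03, -4.15361381e+01, -2.34406185e+01, -2.71318986e-04,
        2.59123535e-04, -1.00322907e-05]), 'tcp_pos': array([0.22962569, 0.52717276, 0.21695355]), 'orientation': array([[-9.16794823e-01,  3.99358547e-01,  4.96520933e-05],
       [ 3.99358550e-01,  9.16794818e-01,  9.61441638e-05],
       [-7.12478832e-06,  1.07973460e-04, -9.99999994e-01]]), 'ft_force': array([-0.39495966,  0.07855104, -0.96550413]), 'moment': array([0.00014176, 0.05176658, 0.00832625]), 'gripper_force': 0.0, 'gripper_width': 0.08545784858818742}
```

View pics/scene0.png

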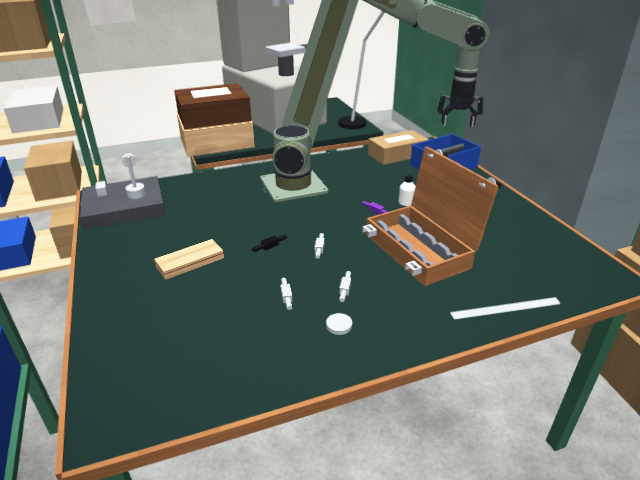

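View pics/side0.png

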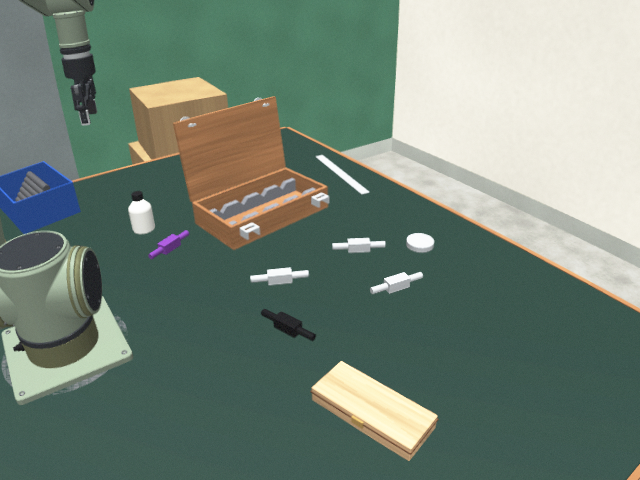

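Steel spindles: scene (286,292), (345,286), (319,245), which are the same as side (397,283), (359,245), (280,276). The look-alikes are black at scene (269,242) and purple at (375,207), and both stay put. The disc is at (339,323). The case is open, with its brackets (front) facing the camera and robot side. Next I'll estimate positions.

```bash
cat > h.py <<'E'
from station import ctrl
import cv2, numpy as np
from scipy.optimize import least_squares
S=np.array([640,480.])
def K(p): return np.array([[p["fx"],0,p["cx"]],[0,p["fy"],p["cy"]],[0,0,1.]])
def rays(p,px):
    u=cv2.undistortPoints(np.asarray(px,float).reshape(-1,1,2),K(p),np.array(p["distortion"])).reshape(-1,2)
    return -p["R"].T@p["t"], np.c_[u,np.ones(len(u))]@p["R"]
def plane(p,px,z):
    o,d=rays(p,px); return o+d*((z-o[2])/d[:,2])[:,None]
def proj(p,X):
    return cv2.projectPoints(np.asarray(X,float).reshape(-1,1,3),cv2.Rodrigues(np.asarray(p["R"],float))[0],np.asarray(p["t"],float),K(p),np.array(p["distortion"]))[0].reshape(-1,2)
def down(a):  # tool y along heading a (rad), pointing down
    y=np.array([np.cos(a),np.sin(a),0]); z=np.array([0,0,-1.]); return np.c_[np.cross(y,z),y,z]
def tri(pp):
    A=np.zeros((3,3));b=np.zeros(3)
    for p,px in pp:
        o,d=rays(p,[px]);d=d[0]/np.linalg.norm(d[0]);M=np.eye(3)-np.outer(d,d);A+=M;b+=M@o
    return np.linalg.solve(A,b)
def tips(p,n): return [(np.round(np.array(d["xy"])*S,1),round(d["confidence"],2)) for d in ctrl.tip_of(p,n)]
def mask_pose(p,region,z):
    """centre and heading of a spindle mask on plane z"""
    c=cv2.minAreaRect(np.argwhere(region)[:,::-1].astype(np.float32))
    ys,xs=np.nonzero(region); P=plane(p,np.c_[xs,ys],z)[:,:2]
    m=P.mean(0); w=np.linalg.svd(P-m,full_matrices=False)[2]; s=(P-m)@w[0]; s2=(P-m)@w[1]
    m=m+w[0]*(s.max()+s.min())/2+w[1]*(s2.max()+s2.min())/2
    return m, np.arctan2(w[0][1],w[0][0])%np.pi, np.ptp(s), np.ptp(s2)
def look(name,f):
    p=ctrl.grab_frame(name)
    if f: cv2.imwrite(f"pics/{f}.png",p["img"][:,:,::-1])
    return p
E
python3 - <<'E'
from h import *
a=look("scene",None);b=look("side",None)
for n in ["cradle0","cradle1","cradle2","cradle3","lid_hinge","lid_edge","grip_near","grip_far","case","test_disc","oil_bottle","caliper_box"]:
    x,y=tips(a,n),tips(b,n); print(n,x[:2],y[:2], np.round(tri([(a,x[0][0]),(b,y[0][0])]),3) if x and y else "")
for p in (a,b):
  for d in ctrl.outline_of(p,"spindle0"): print(np.round(np.array(d["box"])*[640,480,640,480]),d["confidence"],np.round(np.r_[mask_pose(p,d["region"],.012)],3))
E
```

```text
cradle0 [(array([424.6, 243.8]), 0.97), (array([441.1, 259.6]), 0.81)] [(array([271.7, 197.3]), 0.71), (array([291.1, 188.2]), 0.61)] [0.576 0.217 0.042]
cradle1 [(array([424.6, 243.8]), 0.97), (array([441.1, 259.6]), 0.81)] [(array([271.7, 197.3]), 0.71), (array([291.1, 188.2]), 0.61)] [0.576 0.217 0.042]
cradle2 [(array([424.6, 243.8]), 0.97), (array([441.1, 259.6]), 0.81)] [(array([271.7, 197.3]), 0.71), (array([291.1, 188.2]), 0.61)] [0.576 0.217 0.042]
cradle3 [(array([424.6, 243.8]), 0.97), (array([441.1, 259.6]), 0.81)] [(array([271.7, 197.3]), 0.71), (array([291.1, 188.2]), 0.61)] [0.576 0.217 0.042]
lid_hinge [(array([438.9, 225.4]), 0.71), (array([398.5, 226.4]), 0.69)] [(array([242.4, 185. ]), 0.91)] [0.531 0.289 0.062]
lid_edge [(array([458.7, 162.3]), 0.55), (array([411.9, 233.8]), 0.54)] [(array([225.5, 111.5]), 0.81)] [0.522 0.331 0.255]
grip_near [(array([442.4, 153. ]), 0.63), (array([439.2, 220.9]), 0.32)] [(array([179.1, 121.6]), 0.48)] [0.409 0.353 0.241]
grip_far [(array([492.2, 181.3]), 0.44)] [(array([254.6, 104.5]), 0.52)] [0.628 0.372 0.24 ]
case [(array([416
[... 509 characters left out ...]
.131  0.027]
[316. 232. 323. 260.] 0.75 [ 0.426 -0.054  2.702  0.132  0.028]
[340. 271. 350. 299.] 0.69 [ 0.634 -0.058  2.618  0.128  0.027]
[364. 206. 387. 214.] 0.68 [0.274 0.203 0.202 0.094 0.054]
[251. 236. 289. 254.] 0.58 [ 0.361 -0.194  2.005  0.125  0.064]
[153. 235. 223. 279.] 0.58 [ 0.356 -0.43   1.912  0.198  0.124]
[146. 231. 188. 259.] 0.97 [0.29  0.205 0.515 0.133 0.054]
[252. 266. 306. 284.] 0.96 [ 0.433 -0.053  2.713  0.119  0.055]
[260. 308. 314. 343.] 0.87 [ 0.366 -0.19   1.833  0.127  0.044]
[330. 238. 383. 254.] 0.81 [ 0.641 -0.058  2.626  0.121  0.063]
[368. 273. 422. 293.] 0.7 [ 0.615 -0.216  3.051  0.129  0.048]
[174.  96. 331. 250.] 0.17 [0.683 0.621 1.191 1.175 0.431]
```

```bash
python3 - <<'E'
from h import *
st=ctrl.get_state()
ctrl.move_straight([*st["tcp_pos"][:2],0.40],speed=.25)
ctrl.movep([.52,.14,.42],down(np.pi))
p=look("wrist","w1"); print(ctrl.get_state()["clock"],np.round(-p["R"].T@p["t"],3),np.round(p["R"],2).tolist())
for n in ["cradle0","lid_hinge","case"]: print(n,[(t,c,np.round(plane(p,[t],.038)[0,:2],4)) for t,c in tips(p,n)])
ctrl.movep([.56,-.10,.40],down(np.pi))
p=look("wrist","w2")
for d in ctrl.outline_of(p,"spindle0"):
  print(np.round(np.array(d["box"])*[640,480,640,480]),d["confidence"],np.round(np.r_[mask_pose(p,d["region"],.012)],3))
print(tips(p,"spindle0"))
E
```

```text
Traceback (most recent call last):
station.Unreachable: the arm cannot take that pose within its joint ranges
```

```bash
python3 - <<'E'
from h import *
for P in ([.52,.14,.42],[.52,.14,.38],[.56,-.10,.40],[.45,.2,.35]):
    print(P,[a for a in range(0,360,30) if ctrl.solve_ik(P,down(np.radians(a))) is not None])
print(ctrl.get_state()["tcp_pos"],ctrl.get_state()["clock"])
E
```

```text
[0.52, 0.14, 0.42] [0, 30, 60, 90, 120, 150, 240, 270, 300, 330]
[0.52, 0.14, 0.38] [0, 30, 60, 90, 120, 150, 240, 270, 300, 330]
[0.56, -0.1, 0.4] [0, 30, 60, 90, 120, 210, 240, 270, 300, 330]
[0.45, 0.2, 0.35] [0, 30, 60, 90, 120, 150, 240, 270, 300, 330]
[0.22943892 0.52675414 0.39854732] 3.0833
```

```bash
python3 - <<'E'
from h import *
ctrl.movep([.52,.14,.42],down(0))
p=look("wrist","w1"); print(ctrl.get_state()["clock"],np.round(-p["R"].T@p["t"],3),np.round(p["R"],2).tolist())
for n in ["cradle0","lid_hinge","case"]: print(n,[(t,c,np.round(plane(p,[t],.038)[0,:2],4)) for t,c in tips(p,n)])
ctrl.movep([.56,-.10,.40],down(0))
p=look("wrist","w2")
for d in ctrl.outline_of(p,"spindle0"):
  print(np.round(np.array(d["box"])*[640,480,640,480]),d["confidence"],np.round(np.r_[mask_pose(p,d["region"],.012)],3))
print(tips(p,"spindle0"))
E
```

```text
4.9 [0.521 0.209 0.575] [[1.0, 0.0, 0.0], [0.0, -0.96, 0.27], [0.0, -0.27, -0.96]]
cradle0 [(array([269.8, 139.7]), 0.8, array([0.4498, 0.1961])), (array([370.2, 119.1]), 0.71, array([0.5778, 0.2219])), (array([420. , 116.2]), 0.65, array([0.6411, 0.2262])), (array([314.1, 128.4]), 0.58, array([0.5067, 0.2101]))]
lid_hinge [(array([338.3,  54.1]), 0.78, array([0.5367, 0.2996])), (array([269.5, 315.1]), 0.52, array([ 0.441 , -0.0492]))]
case [(array([315.8, 130.6]), 0.71, array([0.5088, 0.2074])), (array([418.1, 115.9]), 0.23, array([0.6387, 0.2265]))]
[319. 252. 405. 279.] 0.92 [ 0.615 -0.217  2.977  0.122  0.031]
[165. 207. 207. 288.] 0.73 [ 0.367 -0.193  1.892  0.121  0.034]
[345. 125. 427. 181.] 0.67 [ 0.641 -0.06   2.588  0.119  0.025]
[188. 131. 270. 175.] 0.66 [ 0.433 -0.057  2.698  0.117  0.028]
[(array([359.7, 263.1]), 0.97), (array([187., 247.]), 0.84), (array([226. , 151.6]), 0.65)]
```

View pics/w1.png

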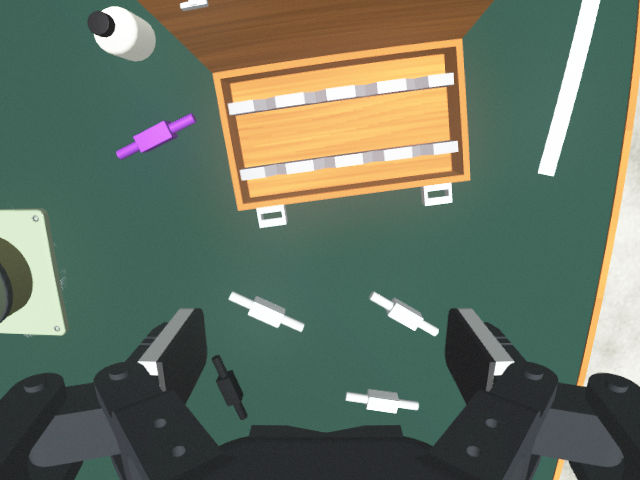

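View pics/w2.png

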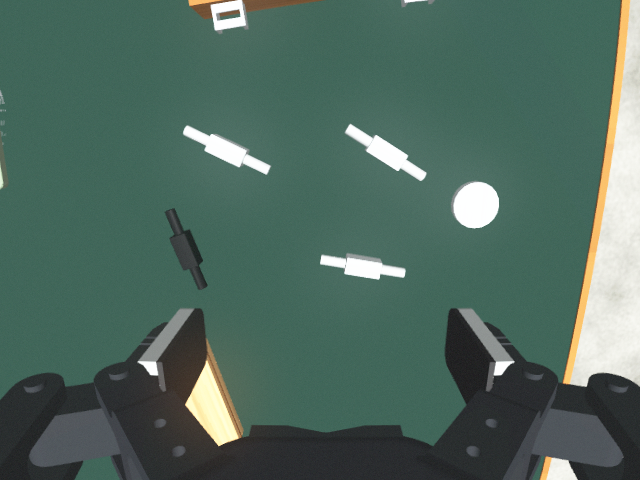

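```bash
python3 - <<'E'
from h import *
ctrl.movep([.54,.17,.40],down(0))
p=look("wrist","w3"); im=p["img"].astype(int)
c0=np.array([.54,.215]); yc=-np.array([np.cos(.13),np.sin(.13)])
for it in range(4):
    xc=np.array([yc[1],-yc[0]])  # y x z -> (yc.y,-yc.x)
    V,U=np.mgrid[0:480,0:640]; G=plane(p,np.c_[U.ravel(),V.ravel()],.042)[:,:2]-c0
    a=(G@xc).reshape(480,640); b=(G@yc).reshape(480,640)
    m=(im.min(2)>225)&(abs(a)<.065)&(abs(b)<.145)
    n,l,s,c=cv2.connectedComponentsWithStats(m.astype(np.uint8))
    R=[];
    for sg in (-1,1):
        mm=m&(a*sg>0); q=np.c_[a[mm],b[mm]]; 
        f=np.polyfit(q[:,1],q[:,0],1); R.append((f,(q[:,1].min()+q[:,1].max())/2,np.ptp(q[:,1]),q[:,0].mean()))
    print([np.round(np.r_[r[0],r[1:]],4) for r in R])
    sl=(R[0][0][0]+R[1][0][0])/2; mid=(R[0][1]+R[1][1])/2; off=(R[0][0][1]+R[1][0][1])/2
    c0=c0+xc*off+yc*mid; yc=yc+sl*xc; yc/=np.linalg.norm(yc); print(c0,np.degrees(np.arctan2(yc[1],yc[0])))
for i in range(1,n):
    if s[i,4]>20: print(s[i],np.round([a[l==i].mean(),b[l==i].mean(),b[l==i].min(),b[l==i].max()],4))
# overlay
xc=np.array([yc[1],-yc[0]]); o=np.ascontiguousarray(im.astype(np.uint8)[:,:,::-1])
P=[np.r_[c0+xc*i+yc*j,.06] for i,j in ((-.085,-.15),(.085,-.15),(.085,.15),(-.085,.15))]
cv2.polylines(o,[np.round(proj(p,P)).astype(np.int32)],True,(0,255,0),1)
for j in (-.096,-.032,.032,.096):
    for i in (-.042,.042):
        P=[np.r_[c0+xc*i+yc*(j+k),z] for k,z in ((-.014,.042),(0,.028),(.014,.042))]
        cv2.polylines(o,[np.round(proj(p,P)).astype(np.int32)],False,(0,0,255),1)
cv2.imwrite("pics/w3o.png",o); np.save("case.npy",np.r_[c0,yc])
E
```

```text
[array([-0.0071, -0.0452, -0.0047,  0.2806, -0.0452]), array([-0.0062,  0.0386, -0.0043,  0.2814,  0.0387])]
[0.54487592 0.21230498] -172.17182668243575
[array([-0.0004, -0.0419, -0.0005,  0.2818, -0.0419]), array([ 0.0003,  0.042 , -0.0004,  0.282 ,  0.042 ])]
[0.54534227 0.21240159] -172.1683586321366
[array([-4.000e-04, -4.190e-02, -1.000e-04,  2.818e-01, -4.190e-02]), array([4.00e-04, 4.19e-02, 1.00e-04, 2.82e-01, 4.19e-02])]
[0.54534247 0.21240164] -172.1683515558461
[array([-4.000e-04, -4.190e-02, -1.000e-04,  2.818e-01, -4.190e-02]), array([4.00e-04, 4.19e-02, 1.00e-04, 2.82e-01, 4.19e-02])]
[0.54534247 0.21240164] -172.16835154140747
[414  94  26  15 308] [ 0.0418 -0.1252 -0.1409 -0.1095]
[361 100  31  16 355] [ 0.042  -0.0635 -0.0816 -0.0456]
[308 108  31  15 352] [ 0.0419  0.0002 -0.0179  0.0183]
[257 115  30  16 338] [0.0419 0.0638 0.046  0.0817]
[209 123  27  15 281] [0.0421 0.1254 0.1099 0.141 ]
[420 164  25  14 269] [-0.0418 -0.1254 -0.1409 -0.1098]
[369 170  29  14 308] [-0.0419 -0.0638 -0.0817 -0.0457]
[318 177  30  14 307] [-0.042   0.0001 -0.0177  0.018 ]
[268 184  30  14 298] [-0.042   0.064   0.0462  0.0817]
[222 191  26  13 247] [-0.0418  0.1255  0.1102  0.1408]
```

View pics/w3o.png

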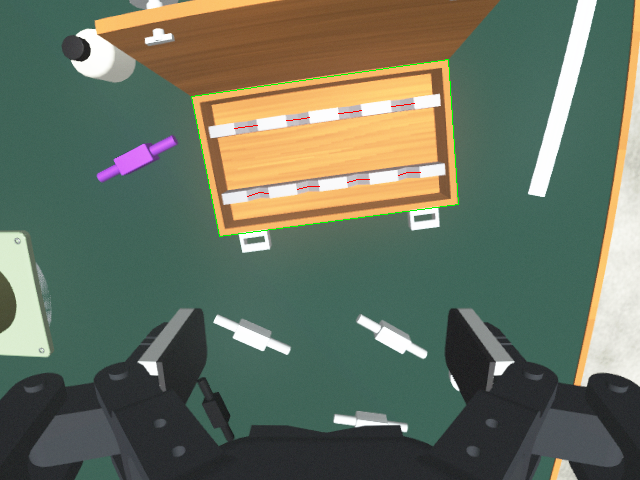

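The overlay matches the rim and all eight notches. The fit puts the rails at ±42 mm with 64 mm pitch, and the case centre at (0.545, 0.212). Next I'll pick the first spindle, after checking a close crop.

```bash
cat >> h.py <<'E'
CASE=np.load("case.npy"); C0=CASE[:2]; YC=np.r_[CASE[2:],0]; XC=np.cross(YC,[0,0,1.])
def cradle(i): return np.r_[C0,.038]+YC*(-.096+.064*i)
def ypair(y,z,P):
    """orientation with tool y = +-y, z=z, needing least wrist travel"""
    q=ctrl.get_state()["joint_pos"]; best=None
    for s in (1,-1):
        R=np.c_[np.cross(s*y,z),s*y,z]; k=ctrl.solve_ik(P,R)
        if k is not None and (best is None or abs(k-q).max()<best[0]): best=(abs(k-q).max(),R)
    return best[1]
def find(xy,f=None,back=.10,r=.05):
    ctrl.movep([xy[0],xy[1]-back,.30],down(0)) 
    p=look("wrist",f)
    L=[mask_pose(p,d["region"],.012)+(d["region"],) for d in ctrl.outline_of(p,"spindle0")]
    L=[l for l in L if np.hypot(*(l[0]-xy))<r and .1<l[2]<.14 and p["img"][l[4]].mean()>150 and np.ptp(p["img"][l[4]].mean(0))<30]
    return p,L
def pick(xy,h,k=.004):
    y=np.r_[-np.sin(h),np.cos(h),0]; z=np.array([0,0,-1.])
    R=ypair(y,z,[*xy,.15]); ctrl.movep([*xy,.12],R)
    ctrl.move_straight([*xy,.012+k],speed=.1)
    ctrl.clamp(); ctrl.sleep(.2); w=ctrl.get_state()["gripper_width"]
    ctrl.move_straight([*xy,.20],speed=.15); print("grip",w,ctrl.get_state()["gripper_width"])
def ptilt(i,sgn,th,k):
    u=YC*sgn; Z=np.array([0,0,1.]); c=u*np.cos(th)+Z*np.sin(th); a=u*np.sin(th)-Z*np.cos(th)
    return cradle(i)-a*k, c, a
E
python3 - <<'E'
from h import *
p,L=find(np.array([.641,-.060]),None,back=.03)
for l in L: print(np.round(np.r_[l[:4]],4)); ctr=proj(p,np.r_[l[0],.012])[0]; print(ctr)
u,v=ctr.astype(int); cv2.imwrite("pics/cropB.png",cv2.resize(p["img"][max(v-70,0):v+70,max(u-90,0):u+90,::-1],None,fx=3,fy=3))
print(ctrl.get_state()["clock"])
E
```

```text
[ 0.6405 -0.0598  2.5913  0.1204  0.0256]
[323.05424773 166.47137834]
8.5083
```

View pics/cropB.png

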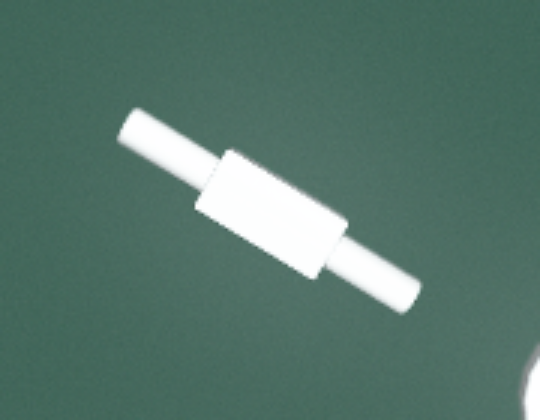

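The crop shows a bright steel spindle with a square middle and round ends, centred at about (323,166) in the wrist view and measuring 120×25 mm. It's the right object, so I'll pick it.

```bash
python3 - <<'E'
from h import *
pick(np.array([.6405,-.0598]),2.5913)
P,c,a=ptilt(0,-1,np.radians(28),.004)
Ph=P+[0,0,.13]
R=ypair(c,a,Ph); ctrl.movep(Ph,R)
p=look("wrist","held"); look("side","held_s"); s=ctrl.get_state(); print(s["gripper_width"],s["ft_force"],s["clock"],s["tcp_pos"]-Ph)
print([ctrl.solve_ik(q,R) is not None for q in (P,P+[0,0,.05])])
E
```

```text
grip 8.584838071398242e-05 -3.815120647995735e-05
-0.00013353618772734798 [-0.26029659  0.30699856 -0.13934837] 14.4333 [ 5.27253598e-04 -6.59006506e-04  2.98938035e-05]
[True, True]
```

View pics/held.png

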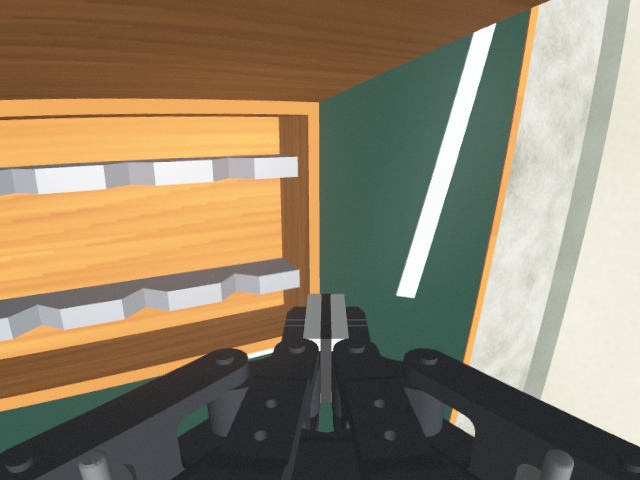

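```bash
python3 - <<'E'
from h import *
ctrl.release()
p,L=find(np.array([.641,-.060]),"again",back=.03,r=.12)
for l in L: print(np.round(np.r_[l[:4]],4))
print(np.round(ctrl.get_state()["tcp_pos"],4), ctrl.get_state()["gripper_width"])
E
```

```text
[ 0.64   -0.0596  2.5937  0.1227  0.0268]
[ 0.6407 -0.0887  0.2992] 0.08526589628638748
```

View pics/again.png

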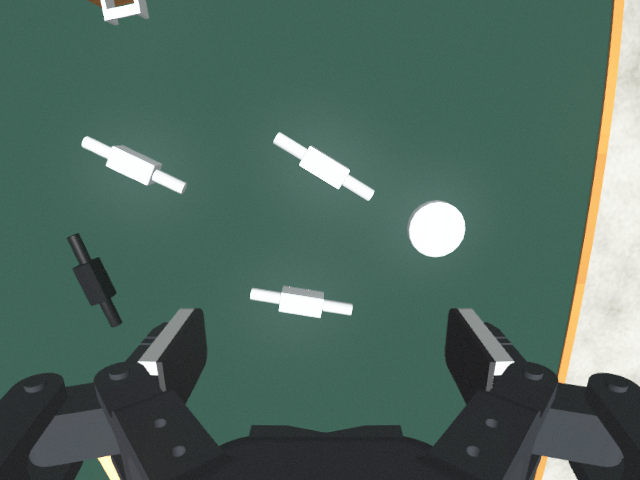

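```bash
python3 - <<'E'
from h import *
xy=np.array([.6403,-.0597]);h=2.592
y=np.r_[-np.sin(h),np.cos(h),0]; z=np.array([0,0,-1.])
R=ypair(y,z,[*xy,.15]); ctrl.movep([*xy,.10],R)
print(ctrl.move_straight([*xy,.0125],speed=.08,until_force=8)); s=ctrl.get_state(); print(s["tcp_pos"],s["orientation"].round(3).tolist())
look("side","g1"); ctrl.clamp(); s=ctrl.get_state(); print(s["tcp_pos"],s["gripper_width"],s["gripper_force"],s["ft_force"])
b=look("side",None); u,v=proj(b,[*xy,.02])[0].astype(int); cv2.imwrite("pics/g2.png",cv2.resize(b["img"][v-80:v+50,u-90:u+90,::-1],None,fx=3,fy=3))
E
```

```text
False
[ 0.6408088  -0.05975459  0.0131502 ] [[-0.853, 0.522, 0.001], [0.522, 0.853, -0.0], [-0.001, 0.001, -1.0]]
[ 0.64028319 -0.05971673  0.01246977] -2.066233003691522e-05 0.0 [ 0.23140894 -0.23919796  0.26712674]
```

View pics/g2.png

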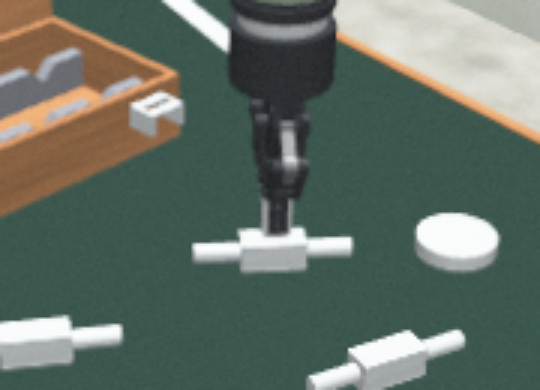

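```bash
python3 - <<'E'
from h import *
s=ctrl.get_state(); T=s["tcp_pos"]; R=s["orientation"]
print(T, ctrl.nose_length)
ims=[]
for n in ("side","scene"):
    b=look(n,None); o=np.ascontiguousarray(b["img"][:,:,::-1]); f=4
    u,v=proj(b,T)[0].astype(int); o=cv2.resize(o[v-60:v+40,u-50:u+50],None,fx=f,fy=f)
    for z,col in ((0.011,(0,0,255)),(0,(0,255,0)),(-.008,(255,0,0)),(-.062,(0,255,255))):
        q=(proj(b,T+R[:,2]*z)[0]-[u-50,v-60]+.5)*f; cv2.circle(o,tuple(q.astype(int)),3,col,-1)
    ims.append(o)
cv2.imwrite("pics/g3.png",np.hstack(ims))
E
```

```text
[ 0.64030296 -0.05968802  0.01248277] 0.011
```

View pics/g3.png

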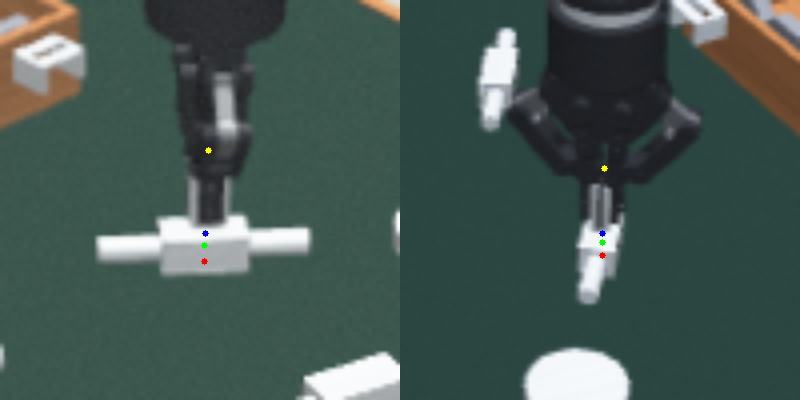

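```bash
python3 - <<'E'
from h import *
ctrl.move_straight([.6403,-.0597,.08],speed=.1)
s=ctrl.get_state(); T=s["tcp_pos"]; R=s["orientation"]
ims=[]
for n in ("side","scene"):
    b=look(n,None); o=np.ascontiguousarray(b["img"][:,:,::-1]); f=4
    u,v=proj(b,T)[0].astype(int); o=cv2.resize(o[v-50:v+50,u-50:u+50],None,fx=f,fy=f)
    for z,col in ((0.011,(0,0,255)),(0,(0,255,0)),(-.008,(255,0,0)),(-.062,(0,255,255))):
        q=(proj(b,T+R[:,2]*z)[0]-[u-50,v-50]+.5)*f; cv2.circle(o,tuple(q.astype(int)),2,col,-1)
    ims.append(o)
cv2.imwrite("pics/g4.png",np.hstack(ims))
E
```

```text
(no output)
```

View pics/g4.png

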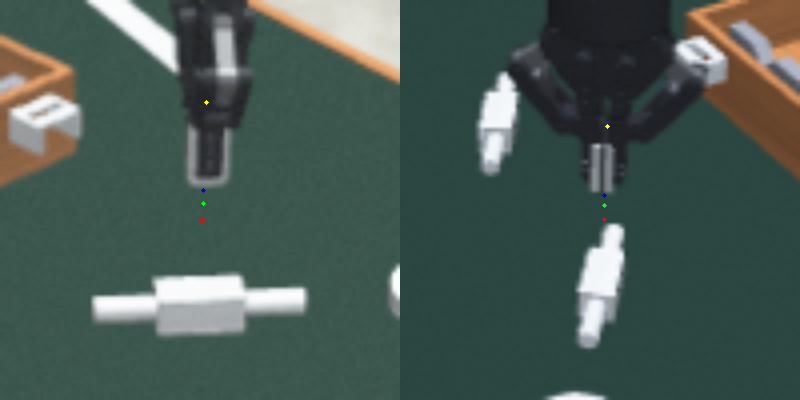

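The view shows the real fingertips ending about 10 mm *behind* the reported TCP instead of 11 mm ahead of it. I'll calibrate that by touching the bench.

```bash
python3 - <<'E'
from h import *
R=ctrl.get_state()["orientation"]
ctrl.movep([.53,-.13,.06],R); ctrl.move_straight([.53,-.13,.02],speed=.1)
print(ctrl.move_straight([.53,-.13,-.016],speed=.012,until_force=3)); s=ctrl.get_state(); print(s["tcp_pos"],s["ft_force"],s["clock"])
ctrl.move_straight([.53,-.13,.06],speed=.1)
E
```

```text
True
[ 0.53004589 -0.1299962  -0.01434465] [-0.19148329  0.36531471  4.76643161] 24.35
```

```bash
cat >> h.py <<'E'
D=.025  # real tool lies this far behind the reported TCP, along the tool axis (bench touch)
def pick(xy,h,k=.003):
    y=np.r_[-np.sin(h),np.cos(h),0]; z=np.array([0,0,-1.])
    R=ypair(y,z,[*xy,.15]); ctrl.movep([*xy,.08],R)
    hit=ctrl.move_straight([*xy,.012+k-D],speed=.1,until_force=12)
    ctrl.clamp(); ctrl.sleep(.2); w=ctrl.get_state()["gripper_width"]
    ctrl.move_straight([*xy,.20],speed=.15); print("grip",hit,w,ctrl.get_state()["gripper_width"])
def ptilt(i,sgn,th,k=.003):
    u=YC*sgn; Z=np.array([0,0,1.]); c=u*np.cos(th)+Z*np.sin(th); a=u*np.sin(th)-Z*np.cos(th)
    return cradle(i)-a*(k-D), c, a
def carry(i,sgn,th):
    P,c,a=ptilt(i,sgn,th); R=ypair(c,a,P+[0,0,.13]); ctrl.movep(P+[0,0,.13],R); return P,R,a
E
python3 - <<'E'
from h import *
ctrl.release()
pick(np.array([.6403,-.0597]),2.592)
P,R,a=carry(0,-1,np.radians(28))
s=ctrl.get_state(); print(s["gripper_width"],s["clock"])
p=look("wrist",None); b=look("side",None); o=b["img"][:,:,::-1]
u,v=proj(b,s["tcp_pos"])[0].astype(int); o=o[max(v-75,0):v+75,max(u-50,0):u+50]
cv2.imwrite("pics/held2.png",np.hstack([cv2.resize(p["img"][200:,200:520,::-1],(400,350)),cv2.resize(o,(400,350))]))
E
```

```text
grip False 0.02277579006605459 0.022669409629963715
0.022732200928633626 31.3917
```

View pics/held2.png

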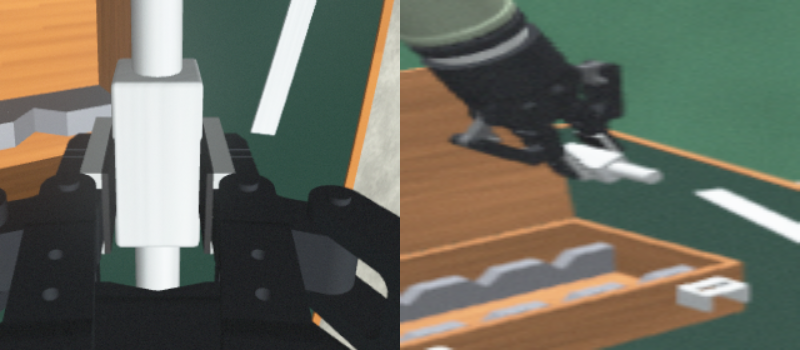

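```bash
cat >> h.py <<'E'
def lower(P,R,a,up=.0015):
    ctrl.move_straight(P+[0,0,.03],R,speed=.12)
    hit=ctrl.move_straight(P+[0,0,up],speed=.05,until_force=10); s=ctrl.get_state()
    print("lower",hit,np.round(s["tcp_pos"]-P,4),s["gripper_width"])
    ctrl.release(); s=ctrl.get_state(); print("open",s["gripper_width"],s["ft_force"].round(1))
    T=s["tcp_pos"]-a*.04; ctrl.move_straight(T,speed=.08); ctrl.move_straight(T+[0,0,.13],speed=.2)
def check():
    ctrl.movep([.54,.17,.40],down(0)); p=look("wrist","chk%d"%ctrl.get_state()["clock"])
    for d in ctrl.outline_of(p,"spindle0"):
        m,h,l,w=mask_pose(p,d["region"],.042); v=m-C0; x,y=v@XC[:2],v@YC[:2]
        if abs(x)<.1 and abs(y)<.15: print("in case x,y mm",np.round([x*1e3,y*1e3],1),"pair",np.round((y+.096)/.064,2),"ang",round(float(np.cos(h)*XC[1]-np.sin(h)*XC[0]),3),np.round([l,w],3),round(d["confidence"],2))
    return p
E
python3 - <<'E'
from h import *
P,c,a=ptilt(0,-1,np.radians(28)); R=ctrl.get_state()["orientation"]
lower(P,R,a); check(); print(ctrl.get_state()["clock"])
E
```

```text
lower True [-0.0008 -0.0003  0.0013] 0.02242539222903756
open 0.0853444532274732 [ 0.5  0.4 -0.4]
in case x,y mm [  0.2 -94.4] pair 0.02 ang 0.003 [0.119 0.031] 0.73
36.2583
```

```bash
python3 - <<'E'
from h import *
for xy,i,sg,th in (([.433,-.057],3,1,28),([.615,-.217],1,-1,20)):
    for r in range(2):
        p,L=find(np.array(xy),None,back=.03,r=.07)
        if not L: raise SystemExit("not found %s"%xy)
        L.sort(key=lambda l:np.hypot(*(l[0]-xy))); l=L[0]; print(np.round(np.r_[l[:4]],4))
        pick(l[0],l[1])
        if ctrl.get_state()["gripper_width"]>.02: break
        ctrl.release()
    else: raise SystemExit("no grip")
    P,R,a=carry(i,sg,np.radians(th))
    w=ctrl.get_state()["gripper_width"]; p=look("wrist","carry%d"%i); print(w)
    if not .021<w<.0245: raise SystemExit("slip?")
    lower(P,R,a); check(); print(ctrl.get_state()["clock"])
E
```

```text
[ 0.4321 -0.0566  2.6793  0.121   0.0262]
grip False 0.022682996105514764 0.022671401130174604
0.02276026807762601
lower False [-0.0004 -0.0001  0.0014] 0.022677566655925206
open 0.08553042881550388 [ 0.6 -1.2 -0.1]
in case x,y mm [ 0.5 95.2] pair 2.99 ang 0.009 [0.12  0.026] 0.97
in case x,y mm [  0.2 -94.4] pair 0.02 ang 0.0 [0.12  0.031] 0.84
48.0
[ 0.5689 -0.2012  2.9703  0.1194  0.0256]
grip False 0.022445392589372597 0.02276256278853067
0.022731338971945753
lower True [-0.0013 -0.0005  0.0008] 0.022843188975433255
open 0.08533108548537947 [-0.1 -0.9 -1. ]
in case x,y mm [  0.4 -94.3] pair 0.03 ang -0.001 [0.12 0.03] 0.84
in case x,y mm [ -0. -32.] pair 1.0 ang 0.007 [0.121 0.03 ] 0.7
in case x,y mm [-0.3 94.4] pair 2.97 ang -0.001 [0.118 0.027] 0.69
60.825
```

All three spindles are seated in pairs 0, 1 and 3. One had been knocked about 5 cm, and the fresh look caught it. Next I'll shut the lid by sweeping the closed fingers round its outer face.

```bash
cat >> h.py <<'E'
HG=np.r_[C0,.0605]+XC*.085; Zw=np.array([0,0,1.])
NOSE=-.014 # real closed tip relative to reported TCP
def lidpt(phi,rho,off,y=0): return HG+rho*(-np.cos(phi)*XC+np.sin(phi)*Zw)+off*(np.sin(phi)*XC+np.cos(phi)*Zw)+YC*y
E
python3 - <<'E'
from h import *
ctrl.clamp()
z=-Zw
tip=lambda X: X+z*(-NOSE)   # reported TCP for tip at X (tool down)
S=tip(lidpt(1.72,.17,.010+.011+.025))
H=np.r_[S[:2],.40]; R=ypair(YC,z,S)
st=ctrl.get_state(); ctrl.movep([st["tcp_pos"][0],st["tcp_pos"][1],.42],R); ctrl.move_straight(H,R,speed=.2)
print(ctrl.move_straight(S,speed=.15,until_force=8))
for phi in np.arange(1.7,.05,-.11):
    h=ctrl.move_straight(tip(lidpt(phi,.17,.010+.011*np.sin(phi))),speed=.12,until_force=30)
    if h: print("force at",phi,ctrl.get_state()["ft_force"]); break
else:
    h=ctrl.move_straight(tip(lidpt(-.04,.17,.010)),speed=.04,until_force=22)
s=ctrl.get_state(); X=s["tcp_pos"]-z*(-NOSE); print(h,X,s["ft_force"],s["clock"])
look("side","lid")
E
```

```text
False
True [0.5570007  0.12889439 0.07012259] [-1.35380884 -0.82940573  7.17187995] 69.9
```

View pics/lid.png

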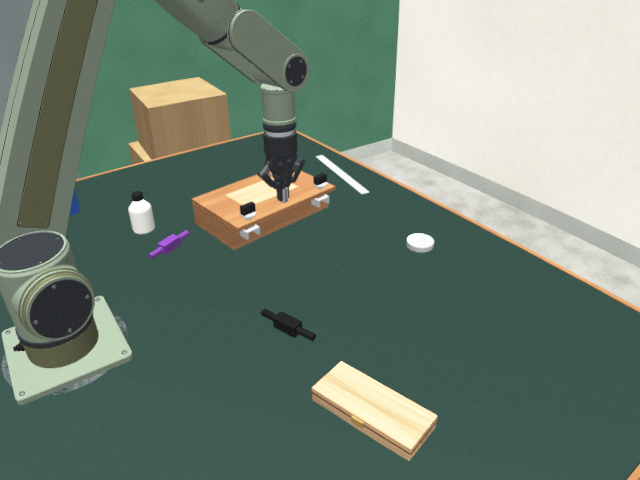

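The lid is shut with the tip at z = 0.070, and both black grips sit on the front strip at side (248,208) and (320,180). Before gripping, I'll check where the grips are predicted to be.

```bash
python3 - <<'E'
from h import *
s=ctrl.get_state(); T=s["tcp_pos"]; ctrl.move_straight([*T[:2],.3],speed=.2); ctrl.release()
ctrl.movep([.55,.06,.33],down(0)); p=look("wrist","gr"); o=np.ascontiguousarray(p["img"][:,:,::-1])
for y,n in ((.11,"grip_near"),(-.11,"grip_far")):
    G=lidpt(0,.184,.010+.031,y); print(n,G.round(4),proj(p,G)[0].round(1),tips(p,n))
    B=[G+XC*i+YC*j+[0,0,.008] for i,j in ((-.007,-.017),(.007,-.017),(.007,.017),(-.007,.017))]
    cv2.polylines(o,[np.round(proj(p,B)).astype(np.int32)],True,(0,255,0),1)
    for sg in (1,-1):
        R=ypair(sg*XC,-Zw,G)
    a=np.arctan2(XC[1],XC[0])
    for h in (a,a+np.pi):
        q=ctrl.solve_ik(G,down(h)); print(np.degrees(h),None if q is None else q.round(1))
cv2.imwrite("pics/gro.png",o[60:360,80:560]); print(ctrl.get_state()["clock"])
E
```

```text
grip_near [0.4499 0.0993 0.1015] [215.9 161.1] [(array([215.5, 160.3]), 0.75), (array([285.6,  46.5]), 0.31)]
97.83164845859255 [ 11.   14.6 113.8  -0.   51.6 -86.8]
277.83164845859255 [ 11.   14.6 113.8  -0.   51.6  93.2]
grip_far [0.6678 0.1293 0.1015] [451.5 128. ] [(array([450.6, 128.3]), 0.93)]
97.83164845859255 [ 10.   32.4  83.7  -0.   63.9 -87.8]
277.83164845859255 [10.  32.4 83.7 -0.  63.9 92.2]
72.65
```

View pics/gro.png

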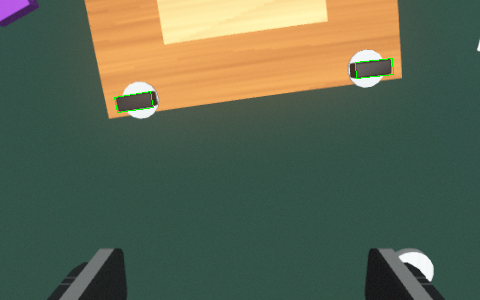

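```bash
cat >> h.py <<'E'
def screw(y):
    G=lidpt(0,.184,.010+.031,y); R=down(np.arctan2(XC[1],XC[0]))
    ctrl.movep([*G[:2],.20],R); ctrl.move_straight([*G[:2],.0765],speed=.1,until_force=10)
    ctrl.clamp(); s=ctrl.get_state(); print("w",s["gripper_width"],s["tcp_pos"].round(4),s["ft_force"].round(1))
    h=ctrl.move_straight([*G[:2],.0765-.018],speed=.02,until_force=16); s=ctrl.get_state(); print("press",h,s["tcp_pos"].round(4),s["ft_force"].round(1))
    q=np.array(s["joint_pos"])
    for d in (20,40,60,80):
        ctrl.move_j(q+[0,0,0,0,0,d]); s=ctrl.get_state(); print(d,s["tcp_pos"].round(4),s["ft_force"].round(1),round(s["moment"][2],2),round(s["gripper_width"],4))
    ctrl.release(); T=s["tcp_pos"]; ctrl.move_straight([*T[:2],.20],speed=.1)
E
python3 - <<'E'
from h import *
screw(-.11); p=look("scene","sc1"); print(ctrl.get_state()["clock"])
G=lidpt(0,.184,.041,-.11); u,v=proj(p,G)[0].astype(int); cv2.imwrite("pics/sc1c.png",cv2.resize(p["img"][v-40:v+40,u-60:u+60,::-1],None,fx=5,fy=5))
E
```

```text
w 0.012359629808945843 [0.6677 0.1301 0.0767] [-0.2  2.8  0.6]
press True [0.6678 0.1302 0.066 ] [-1.2 -0.   6.6]
20 [0.6677 0.1295 0.0666] [-2.3  0.9  5.4] -0.04 0.0128
40 [0.6674 0.129  0.0665] [-2.9 -0.6  6. ] -0.1 0.0124
60 [0.6669 0.1286 0.0663] [-2.5 -0.8  5.2] -0.04 0.0128
80 [0.6663 0.1284 0.0661] [-4.2 -1.4  6.1] -0.03 0.0124
80.7167
```

View pics/sc1c.png

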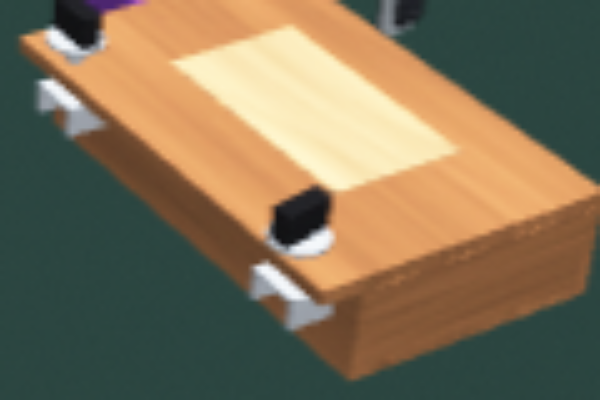

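```bash
sed -i 's/    q=np.array(s\["joint_pos"\])/    ctrl.move_straight(s["tcp_pos"]-[0,0,.001],speed=.02); s=ctrl.get_state(); print(s["tcp_pos"][2],s["ft_force"][2]); q=np.array(s["joint_pos"])/' h.py
python3 - <<'E'
from h import *
screw(.11)
ctrl.movep([.55,.06,.33],down(0)); p=look("wrist",None); o=np.ascontiguousarray(p["img"][:,:,::-1]); f=4; t=[]
th=-1.4; A=np.cos(th)*XC+np.sin(th)*np.cross(Zw,XC); B=np.cross(Zw,A)
for y,n in ((.11,"grip_near"),(-.11,"grip_far")):
    u0=proj(p,lidpt(0,.184,.041,y))[0].astype(int)-[40,40]
    c=cv2.resize(o[u0[1]:u0[1]+80,u0[0]:u0[0]+80],None,fx=f,fy=f,interpolation=cv2.INTER_CUBIC)
    for push,col in ((0,(0,0,255)),(.009,(0,255,0))):
        G=lidpt(0,.184,.049-push,y); Q=[G+A*i+B*j for i,j in ((-.007,-.017),(.007,-.017),(.007,.017),(-.007,.017))]
        cv2.polylines(c,[np.round((proj(p,Q)-u0+.5)*f).astype(np.int32)],True,col,1)
    t.append(c); print(n,tips(p,n),[proj(p,lidpt(0,.184,.041-d,y))[0].round(1) for d in (0,.009)])
cv2.imwrite("pics/fin.png",np.hstack(t)); print(ctrl.get_state()["clock"])
E
```

```text
w 0.012514486249150351 [0.4498 0.1002 0.0766] [-0.1  5.2  2.1]
press True [0.4498 0.1004 0.0658] [-2.3  0.4  8.4]
0.06579711618268949 8.583058558905467
20 [0.4496 0.0998 0.0663] [-1.1 -1.2  5.7] -0.02 0.0122
40 [0.4493 0.0993 0.0662] [-1.4 -2.5  5.4] -0.1 0.0125
60 [0.4489 0.0989 0.066 ] [-2.2 -4.2  5.1] -0.01 0.0124
80 [0.4483 0.0988 0.0659] [-3.  -5.7  6.4] -0.05 0.0126
grip_near [(array([219.7, 162.3]), 0.76)] [array([217.9, 161.7]), array([220.3, 161. ])]
grip_far [(array([451.3, 129.3]), 0.72)] [array([455. , 129.1]), array([452.1, 129.1])]
89.6417
```

View pics/fin.png

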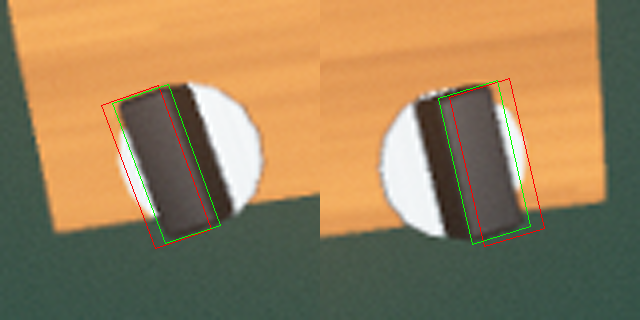

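Both bars lie across the front, at about 1.3–1.4 rad. Their tops match the pressed-in (green) outline and not the rest (red) one, so both are caught. The arm is clear of everything.

```bash
python3 -c "
from station import ctrl
print(ctrl.close_job())"
```

```text
the job is handed in; nothing more can be done
None
```

I handed the job in at about 90 s of the 208 s limit: three steel spindles (all I found on the bench) lie in notch pairs 0, 1 and 3, the lid is shut, and both screws look pressed in, turned and caught in the last picture. The hand-in call returned no verdict.

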